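# Hold the spring clip open around the test card's edge

### The arm

A 6-joint arm with a two-finger parallel gripper is mounted at the origin on the work surface. World frame = base frame: x ahead of the robot, y to its left, z up, the work surface at z = 0. Lengths are in mm, angles in rad, forces in N, time in s.
With the tool pointing down it reaches from about 350 to 975 mm from the base axis. Payload 7.1 kg.
Tool frame: the origin (TCP) lies on the mounting face of the last link; the fingertips stand 182 mm ahead of it and the grasp point (between the pads) lies 163 mm ahead of it; z points along the fingers, y is the direction in which the jaws open and shut (so a half turn about z gives the same grasp; the last joint's range is limited). The gripper opens to 88 mm and grips with 3 to 60 N. Pads are 20 mm wide; open, the fingers measure 115 mm over their backs; the gripper's body (75 mm by 178 mm) begins 61 mm behind the grasp point.
Start: joints at [1.218, 0.423, 1.63, -0, 1.089, -0.019], TCP at [204.741, 590.498, 404.675] pointing down, gripper open.
Joint ranges: [-3, 3], [-0.9, 2.11], [0.09, 2.58], [-1.31, 4.45], [0.11, 2.69], [-2.54, 2.54]. Speed limits (rad/s): [2.39, 2.39, 3.01, 3.14, 3.14, 3.14].

### API

Orientations are given as a rotation vector (axis times angle).
In Python, from workcell import ctrl, optics, nets gives the robot as it stands.
- The arm moves only by the tool send_rows, never from a script. Its argument "rows" is a list of rows, each an object with "offset": the shift along the tool's x, y, z in m, a list of three; "twist": the turn, a rotation vector about the tool's x, y, z in degrees, a list of three. A call has exactly 5 rows; each row shifts and turns the pose as measured when the row begins, along the tool's axes as they then stand; what a row does not reach is not made up. A row lasts 1/12 s, in which the tool goes at most 41.7 mm and 7.16 degrees, less where a joint would pass 70% of its speed; a pose out of reach is approached as far as the arm can. A call is refused whole if a number of a shift passes 0.0417 or a number of a turn 7.16, either way. A call with a gripper value outside its range is refused whole. "gripper" is the finger opening in m, from 0 to 0.0878, set as the call begins (left out, the last holds). The fingers move at their own pace and stop on an object; the grip force is fixed at half the most. Time passes only in rows, so rows that do not move let the fingers close, or fill a call up. It gives the time, the measured TCP pose, the force and the opening at its end, in the units of the state.
- ctrl.get_obs(): the state, without advancing time (a new reading comes with each control period).
- optics.get_image(name): name is "scene" or "top" or "wrist"; returns (picture, depth): 480x640x3 uint8, blue, green, red; 480x640 float32, mm along the optical axis (not along the pixel's ray), 0 where there is no reading.
- optics.camera_info(name): a dict with "K" (3x3 intrinsics, pixels), "pose" (4x4, takes a point from camera to world coordinates). Camera axes: x right, y down, z forward; pixel columns grow to the right and rows downward; lengths in mm; the calibration is good to about 2 mm. A picture is of the moment at which its call begins: read the wrist's pose just before it. camera_info takes no time and is no camera call; for the wrist camera it gives the pose at the moment of the call.
- ctrl.close_job(): hands the job in, once; it reports no verdict.
Trained networks look in the newest picture that a camera, given by its name, has taken for a name from the list of things; names that differ only in an ending like _2 or _b are one class to them, and where a whole thing is asked for, a point or a joint stands for the part that bears it (a point fixed in the world has none). Each returns a list of dicts, best first, with "conf" (0 to 1); they miss things now and then, are a little off and sometimes report something else, mostly with a low value. They report only what shows in the picture. A call takes as long as a camera call. They do not tell look-alikes from the thing itself.
- nets.spot_in(camera, label): "extent" ([left, top, right, bottom] in pixels, round what is visible of it).
- nets.spot_point(camera, label): "position" ([column, row] in pixels: a listed point, or the origin of a listed thing).
The state is a dict: "t": time; "qpos": joint angles; "qvel": joint speeds; "joint_torque": joint torques, N m; "ee_pos": TCP position; "orientation": TCP orientation; "ft_force": force on the tool from outside, world axes, zero at the start; "moment": the same for the moment, N m; "width": finger opening in mm.
Only numpy, scipy, OpenCV 4.12 (cv2) and the standard library are available. Lean on these libraries where they do the work, as an engineer would, in place of code of your own. Each camera call takes 0.05 s, during which the arm holds its last target. There are 200 camera calls.

### The job

In the half-open drawer, loosen the thumbscrew that clamps the clip carriage to its rail, squeeze the spring clip's levers so that its jaws gape while they are still short of the grey card, then slide the carriage along until the card's upright edge stands about midway down the open jaws. Finish while holding it there: keep squeezing so that the clip stays wide open with neither jaw touching the card, so that the card can be squared up before the clip is let shut. Do not shift the card or disturb the other things.

Things in the scene. Friction and masses are not known exactly. Their poses are not given: they have to be found in the camera images.
- thumbscrew_grip (a point): middle (half-way up) of the upright flat wing (28 long, 9 thick, 24 tall) of the brass-coloured thumbscrew on the carriage's rear end, on the screw's upright axis. x runs along the wing, z up; at joint 0 the wing lies along the rail. A round collar (22 across) lies 22 below, the carriage's top 35 below; the clip levers' rear ends come within 40 of the axis. Rides on the carriage, 100 behind the hinge. (sizes in mm)
- thumbscrew (a joint): turn of the thumbscrew, rad, growing anticlockwise seen from above, which loosens. From 0 to 0.9 its foot presses on the rail and clamps the carriage, above 0.9 the carriage is free, stop at 1.5. It stays where it is left; it turns with about 0.08 N m.
- carriage (a joint): travel of the aluminium carriage (140 long, 44 wide) along its rail, m, 0 to 0.12, growing towards the card. Free, it takes about 2 N to slide; clamped, it resists more than 25 N.
- clip_grip (a point): on the carriage, midway between the clip's two finger levers, half-way up, 46 behind the hinge: squeeze here. x points along the rail towards the card, y left, z up. Levers: upright steel strips 24 tall, 4 thick, splayed to the rear (0.32 rad each when shut), 49 over their outsides here when shut, 11 fully squeezed, ending 61 behind the hinge. Carriage top 30 below. (sizes in mm)
- clip_pivot (a point): on the carriage, at the clip's hinge (same height and same axes as clip_grip, 46 ahead of it). The jaws reach 50 ahead of this point; they are upright steel strips 24 tall and 4 thick, meeting on the middle line (y = 0) when shut. The two hinge pins stand at y = +8 and -8. (sizes in mm)
- clip_left (a joint): opening of the clip's left half (lever and jaw turn as one), rad: 0 shut, stop at 0.42. Squeezing the levers together spreads the jaws: at 0.3 this jaw's tip stands 15 off the middle line. Spring: 4.5 N on the lever at clip_grip starts it, 11 N holds it fully open.
- clip_right (a joint): the same for the right half, which has its own equal spring.
- card_edge (a point): on the upright edge of the grey test card that faces the clip, at the height of the jaws. x of this frame runs from the edge into the card, along its plane, y across its thickness, z up. The card is stiff plastic, 3 thick, 80 long, 90 tall (its top 36 above this point). (sizes in mm)
- card: the same grey card with its black foot (50 x 50 x 16), a loose piece of about 160 g standing in the drawer in line with the clip. Origin: centre of the foot's underside, 55 behind the edge and 70 below point card_edge. It slides if pushed. (sizes in mm)
- drawer: narrow drawer half out of its white unit, across the robot's front, fixed. Origin on the table; x points out of the unit to the drawer's front (at x = 213, 82 tall). 220 wide inside, plywood floor 12 above the table, sides to 60; the unit (270 wide, 110 tall) spans x = -220 to -640. The rail lies in the drawer, nearly parallel to it. (sizes in mm)
- tube_a: clear round tube, 60 across and 62 tall, with a black screw top and five round filters stacked inside, standing in the drawer. Origin: centre of its underside. Bystander. (sizes in mm)
- tube_b: the same kind of tube, standing on the table. Origin: centre of its underside. Bystander. (sizes in mm)
- adapter_ring: matte aluminium ring, 62 outer and 48 inner diameter, 9 thick, lying flat in the drawer. Origin: centre of its underside. Bystander. (sizes in mm)
- lens_pen: plastic lens pen, about 112 long and 14 thick, lying in the drawer along its own x. Origin: underside, within the length. Bystander. (sizes in mm)
- spare_screw: loose brass-coloured screw standing on its round head (20 across, 26 tall) in the drawer. Origin: centre of its underside. Bystander, not the clamp. (sizes in mm)
- lens_cap: black lens cap, 76 across and 10 thick, lying on the table. Origin: centre of its underside. Bystander. (sizes in mm)
There are look-alikes about, which are no part of the job. What is shaped like the card but pink, red or yellow is not meant.

How it is judged (in metres and radians):
On the way, in this order (a step that is already met when the one before it is completed fails the run):
1. the thumbscrew is loosened and the carriage free (value of joint thumbscrew above 0.85 rad), for 0.1 s.
2. the clip is squeezed open with its jaws still short of the card's edge (value of joint each of clip_left, clip_right above 0.2 rad and x of card_edge in the frame of clip_pivot above 0.051 m), for 0.1 s.
At the end, for the whole second after the job is handed in: Fingers squeeze both levers (over 3 N each), both halves open over 0.2 rad; card edge 16 to 42 mm ahead of the hinge, within 9 mm of the middle line, touched by neither jaw (under 0.3 N); carriage at rest, thumbscrew loose (over 0.85 rad), card upright (within 0.08 rad) (value of joint each of clip_left, clip_right above 0.2 rad and x of card_edge in the frame of clip_pivot between 0.016 and 0.042 m and y of card_edge in the frame of clip_pivot between -0.009 and 0.009 m and contact force between each of clip_left, clip_right and card below 0.3 N and contact force between the fingers and clip_left above 3 N and contact force between the fingers and clip_right above 3 N and value of joint thumbscrew above 0.85 rad and velocity of joint carriage between -0.01 and 0.01 m/s and angle between card_edge's own z axis and vertical below 0.08 rad); the arm keeps its last pose, push and grip.
It fails at once if one of the other things is disturbed (shifted more than 25 mm) (distance of any of tube_a, tube_b, adapter_ring, lens_pen, spare_screw, lens_cap from where it was at the start of the episode above 0.025 m).
It fails at once if the card's edge is shifted more than 8 mm (distance of card_edge from where it was at the start of the episode above 0.008 m).
It also fails if it takes over 43 s, if anything falls off the work surface, if the arm or the gripper's body presses on something with over 40 N, if the wrist force passes 120 N, or if a joint passes its speed limit or range.

## Working session

There is one attempt and no reset: what is moved stays moved. The work goes in short steps, Python scripts to look and compute and a tool call to move; the robot and the scene stay as the last step left them, time stands still between calls to the robot, and variables do not carry over. Pictures are saved under pics/ and viewed, about 8 in all and at most 12, crops included, and the job is handed in when it is done.

Besides the shell and the picture viewer there is one more tool, called after "Request:" in YAML: its name, and indented under it one key for each argument. send_rows: Moves the arm, as the interface text tells. Its arguments: {"type":"object","properties":{"rows":{"type":"array"},"gripper":{"type":"number"}},"required":["rows"]}

```bash
mkdir -p pics
cat > h.py <<'E'
import numpy as np, cv2
from workcell import ctrl, optics, nets
from scipy.spatial.transform import Rotation as R
def proj(cam,p):
    i=optics.camera_info(cam);T=np.linalg.inv(np.array(i["pose"]));q=T[:3,:3]@np.array(p)+T[:3,3];k=np.array(i["K"])@q;return k[:2]/k[2]
def ray(i,uv):
    T=np.array(i["pose"]);d=np.linalg.inv(np.array(i["K"]))@[uv[0],uv[1],1];return T[:3,3],T[:3,:3]@d
def atz(i,uv,z):
    o,d=ray(i,uv);return o+d*(z-o[2])/d[2]
def dep(i,uv,D):
    o,d=ray(i,uv);u,v=int(round(uv[0])),int(round(uv[1]));w=D[max(v-1,0):v+2,max(u-1,0):u+2];w=w[w>0]
    return o+d*np.median(w) if len(w) else None
E
python3 - <<'E'
from h import *
np.set_printoptions(precision=1,suppress=True)
o=ctrl.get_obs();print(o)
for c in ["scene","top","wrist"]:
    i=optics.camera_info(c);im,D=optics.get_image(c);cv2.imwrite(f"pics/{c}0.png",im);np.save(f"pics/{c}0.npy",D)
    print(c,np.array(i["pose"])[:3,3],np.array(i["K"])[0,0])
    for n in ["thumbscrew_grip","clip_grip","clip_pivot","card_edge"]:
        for r in nets.spot_point(c,n)[:2]:
            print(n,np.round(r["position"]),round(r["conf"],2),dep(i,r["position"],D))
E
```

```text
{'t': 0.0, 'qpos': array([ 1.2,  0.4,  1.6,  0. ,  1.1, -0. ]), 'qvel': array([ 0., -0.,  0.,  0.,  0.,  0.]), 'joint_torque': array([  0. , -54.5, -27.4,   0.1,   0. ,  -0. ]), 'ee_pos': array([204.6, 590.3, 403.9]), 'orientation': array([-0.5, -3.1,  0. ]), 'ft_force': array([-0.9, -0.8, -0.3]), 'moment': array([ 0.,  0., -0.]), 'width': 87.7016019786762}
scene [ 969.4 -473.3  734.6] 535.0832208415583
thumbscrew_grip [266. 306.] 0.71 [565.4 -38.3  98.8]
thumbscrew_grip [250. 255.] 0.36 [406.7 103.8  23.7]
clip_grip [283. 288.] 0.94 [533.5  44.6  51.9]
clip_grip [284. 231.] 0.22 [425.2 192.6  34.2]
clip_pivot [292. 268.] 0.83 [541.5  63.2  89.8]
card_edge [349. 151.] 0.6 [344.8 584.6   0. ]
card_edge [419. 209.] 0.58 [642.9 365.9  67.5]
top [367.5 159.5 982.9] 520.1682738078555
thumbscrew_grip [442. 216.] 0.63 [567.  -28.3  67.2]
clip_grip [412. 228.] 0.64 [548.7  23.1  51.3]
clip_pivot [384. 234.] 0.76 [530.8  79.3  92.3]
card_edge [323. 136.] 0.95 [740.1 183.   20. ]
card_edge [334. 244.] 0.88 [513.8 167.  103.2]
wrist [140.  612.4 384.6] 369.4382884913456
card_edge [282. 436.] 0.79 [384.4 486.4  90.4]
card_edge [214. 431.] 0.39 [401.1 390.9  30.9]
```

View pics/scene0.png

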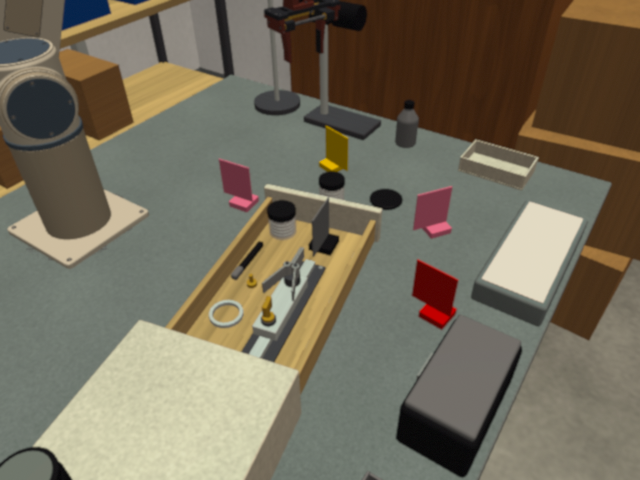

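View pics/top0.png

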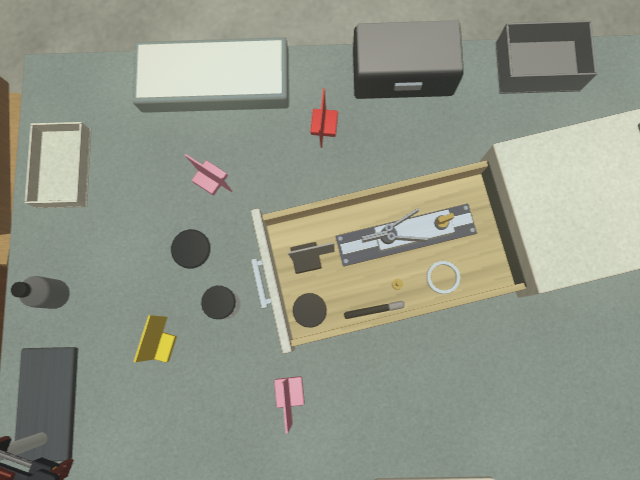

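Run:
```python
from h import *
np.set_printoptions(precision=1,suppress=True)
im=cv2.imread("pics/top0.png");c=cv2.resize(im[190:290,280:480],None,fx=4,fy=4,interpolation=cv2.INTER_CUBIC);cv2.imwrite("pics/crop1.png",c)
for cam,P in [("top",dict(th=(442,216,87),cg=(412,228,82),cp=(384,234,82),ce=(334,244,82))),("scene",dict(th=(266,306,87),cg=(283,288,82),cp=(292,268,82)))]:
    i=optics.camera_info(cam)
    for n,(u,v,z) in P.items(): print(cam,n,atz(i,(u,v),z))
```

```text
top th [561.8 -24.2  87. ]
top cg [542.7  28.5  82. ]
top cp [533.2  78.   82. ]
top ce [517.6 166.3  82. ]
scene th [557.3 -30.2  87. ]
scene cg [552.9  21.9  82. ]
scene cp [536.6  70.5  82. ]
```

View pics/crop1.png

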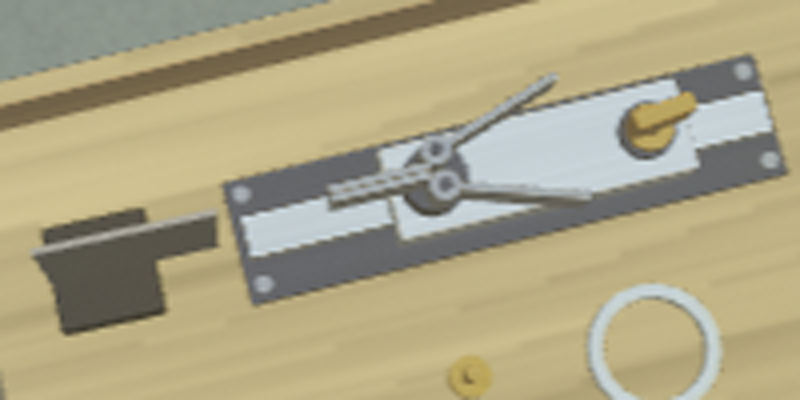

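```bash
cat >> h.py <<'E'
def plan(target,yawdir):
    """target grasp point (mm), yawdir: world dir for tool x axis (or its opposite, nearest)"""
    o=ctrl.get_obs();Rm=R.from_rotvec(o["orientation"]);M=Rm.as_matrix()
    g=o["ee_pos"]+163*M[:,2]
    d=np.array([*yawdir,0.])/np.hypot(*yawdir)
    for s in (1,-1):
        x=s*d;z=np.array([0,0,-1.]);T=np.c_[x,np.cross(z,x),z]
        rv=(Rm.inv()*R.from_matrix(T)).as_rotvec(degrees=True)
        print("twist",s,np.round(rv,2))
    print("t %.2f"%o["t"],"grasp",np.round(g,1),"toolaxes x",np.round(M[:,0],3),"y",np.round(M[:,1],3),"z",np.round(M[:,2],3),"q",np.round(o["qpos"],2),"w",round(o["width"],1),"F",np.round(o["ft_force"],1))
    D=np.array(target)-g;print("world delta",np.round(D,1),"tool delta",np.round(M.T@D,1))
E
python3 - <<'E'
from h import *
np.set_printoptions(precision=1,suppress=True)
i=optics.camera_info("top");c=lambda x,y,z:atz(i,(280+x/4,190+y/4),z)
a,b=c(225,183,20),c(752,56,20);d=(a-b)[:2];d/=np.hypot(*d);a2,b2=c(255,305,20),c(787,172,20);d2=(a2-b2)[:2];d2/=np.hypot(*d2);print("rail",np.round(d,3),np.round(d2,3),np.hypot(*(a-a2)[:2]))
h=c(440,167,97);t=c(660,112,99);e=c(216,214,118);print("hinge",h,"thumb",t,"edge",e)
n=np.array([-d[1],d[0]])
for p in (t,e):print("rel hinge along/across",(p-h)[:2]@d,(p-h)[:2]@n)
D=np.load("pics/top0.npy");print("thumb top",dep(i,(280+660/4,190+112/4),D))
plan(t*[1,1,0]+[0,0,240],d)
E
```

```text
rail [-0.2  1. ] [-0.2  1. ] 59.432399547937344
hinge [534.2  68.9  97. ] thumb [555.5 -26.7  99. ] edge [512.5 166.  118. ]
rel hinge along/across -97.9020113379992 -0.4936787241117777
rel hinge along/across 99.48765271885902 0.47860876247398565
thumb top [555.8 -27.   97.5]
twist 1 [-0.   0.  58.6]
twist -1 [  -0.    -0.  -121.4]
t 0.75 grasp [204.7 590.5 241.7] toolaxes x [-0.9  0.3 -0. ] y [ 0.3  0.9 -0. ] z [ 0. -0. -1.] q [ 1.2  0.4  1.6 -0.   1.1 -0. ] w 88.2 F [-0.4 -0.3 -0.8]
world delta [ 350.8 -617.1   -1.7] tool delta [-533.6 -468.1    1.7]
```

Request:
send_rows:
  rows:
    - {"offset": [-0.0267, -0.0234, 0], "twist": [0, 0, 0]}
    - {"offset": [-0.0267, -0.0234, 0], "twist": [0, 0, 0]}
    - {"offset": [-0.0267, -0.0234, 0], "twist": [0, 0, 0]}
    - {"offset": [-0.0267, -0.0234, 0], "twist": [0, 0, 0]}
    - {"offset": [-0.0267, -0.0234, 0], "twist": [0, 0, 0]}
  gripper: 0.0878

```text
t: 1.17
ee_pos: [292.3, 436.5, 404.3]
orientation: [0.508, 3.1, 0.008]
ft_force: [-0.0, -0.7, -0.5]
width: 87.9
```

Request:
send_rows:
  rows:
    - {"offset": [-0.0267, -0.0234, 0], "twist": [0, 0, 0]}
    - {"offset": [-0.0267, -0.0234, 0], "twist": [0, 0, 0]}
    - {"offset": [-0.0267, -0.0234, 0], "twist": [0, 0, 0]}
    - {"offset": [-0.0267, -0.0234, 0], "twist": [0, 0, 0]}
    - {"offset": [-0.0267, -0.0234, 0], "twist": [0, 0, 0]}

```text
t: 1.58
ee_pos: [384.1, 275.3, 404.7]
orientation: [0.504, 3.099, 0.011]
ft_force: [-0.3, -0.2, -0.7]
width: 87.9
```

Request:
send_rows:
  rows:
    - {"offset": [-0.0267, -0.0234, 0], "twist": [0, 0, 0]}
    - {"offset": [-0.0267, -0.0234, 0], "twist": [0, 0, 0]}
    - {"offset": [-0.0267, -0.0234, 0], "twist": [0, 0, 0]}
    - {"offset": [-0.0267, -0.0234, 0], "twist": [0, 0, 0]}
    - {"offset": [-0.0267, -0.0234, 0], "twist": [0, 0, 0]}

```text
t: 2.0
ee_pos: [476.4, 113.5, 405.5]
orientation: [0.503, 3.096, 0.014]
ft_force: [0.5, 0.2, -0.8]
width: 87.8
```

Request:
send_rows:
  rows:
    - {"offset": [0, 0, 0], "twist": [0, 0, 6.5]}
    - {"offset": [0, 0, 0], "twist": [0, 0, 6.5]}
    - {"offset": [0, 0, 0], "twist": [0, 0, 6.5]}
    - {"offset": [0, 0, 0], "twist": [0, 0, 6.5]}
    - {"offset": [0, 0, 0], "twist": [0, 0, 6.5]}

```text
t: 2.42
ee_pos: [480.6, 105.3, 406.5]
orientation: [1.392, 2.809, 0.017]
ft_force: [0.4, -0.3, -0.9]
width: 87.9
```

Request:
send_rows:
  rows:
    - {"offset": [0, 0, 0], "twist": [0, 0, 6.5]}
    - {"offset": [0, 0, 0], "twist": [0, 0, 6.5]}
    - {"offset": [0, 0, 0], "twist": [0, 0, 6.5]}
    - {"offset": [0, 0, 0], "twist": [0, 0, 6.5]}
    - {"offset": [0, 0, 0], "twist": [0, 0, 0]}

```text
t: 2.83
ee_pos: [480.8, 104.9, 407.1]
orientation: [2.024, 2.397, 0.021]
ft_force: [0.3, -0.5, -0.2]
width: 87.5
```

Run:
```python
from h import *
plan([555.5,-26.7,200],[-.2175,.976])
```

```text
twist 1 [ 0.75 -0.28 -2.93]
twist -1 [ -0.43  -1.15 177.06]
t 2.83 grasp [482.7 106.  244.1] toolaxes x [-0.167  0.986  0.005] y [0.986 0.167 0.013] z [ 0.012  0.007 -1.   ] q [0.19 0.22 1.92 0.01 0.99 0.02] w 87.5 F [ 0.3 -0.5 -0.2]
world delta [  72.8 -132.7  -44.1] tool delta [-143.3   49.    44. ]
```

Request:
send_rows:
  rows:
    - {"offset": [-0.028, 0.01, 0.005], "twist": [0.7, -0.3, -2.9]}
    - {"offset": [-0.029, 0.0085, 0.005], "twist": [0, 0, 0]}
    - {"offset": [-0.029, 0.0085, 0.005], "twist": [0, 0, 0]}
    - {"offset": [-0.029, 0.0085, 0.005], "twist": [0, 0, 0]}
    - {"offset": [-0.029, 0.0085, 0.005], "twist": [0, 0, 0]}

```text
t: 3.25
ee_pos: [556.0, -26.4, 383.2]
orientation: [1.927, 2.478, 0.004]
ft_force: [0.1, 0.9, 0.8]
width: 87.9
```

Run:
```python
from h import *
np.set_printoptions(precision=1,suppress=True)
plan([555.5,-26.7,90],[-.2175,.976])
i=optics.camera_info("wrist");im,D=optics.get_image("wrist");cv2.imwrite("pics/w1.png",im);np.save("pics/w1.npy",D)
import pickle;pickle.dump(i,open("pics/w1.pkl","wb"))
for n,p in dict(th=[555.5,-26.7,99],hinge=[534.2,68.9,97],grip=[544.2,24,94],edge=[512.5,166,118]).items():print(n,proj("wrist",p))
for n,z in dict(thumbscrew_grip=87,clip_grip=82,clip_pivot=82,card_edge=82).items():
    for r in nets.spot_point("wrist",n)[:1]:print(n,r["position"],r["conf"],atz(i,r["position"],z))
```

```text
twist 1 [ 0.2 -0.   1.7]
twist -1 [   0.     0.3 -178.3]
t 3.25 grasp [556.5 -26.3 220.2] toolaxes x [-0.2  1.   0. ] y [1.  0.2 0. ] z [ 0.  0. -1.] q [-0.1  0.3  1.8  0.   1.  -0.3] w 87.9 F [0.1 0.9 0.8]
world delta [  -1.    -0.4 -130.2] tool delta [ -0.2  -1.5 130.2]
th [317.8 232.4]
hinge [321.4  90. ]
grip [319.6 159.8]
edge [ 326.2 -109.4]
thumbscrew_grip [323.9, 237.8] 0.81 [558.9 -28.6  87. ]
clip_grip [327.5, 167.9] 0.63 [548.6  23.2  82. ]
clip_pivot [326.6, 101.0] 0.61 [536.2  68.7  82. ]
```

View pics/w1.png

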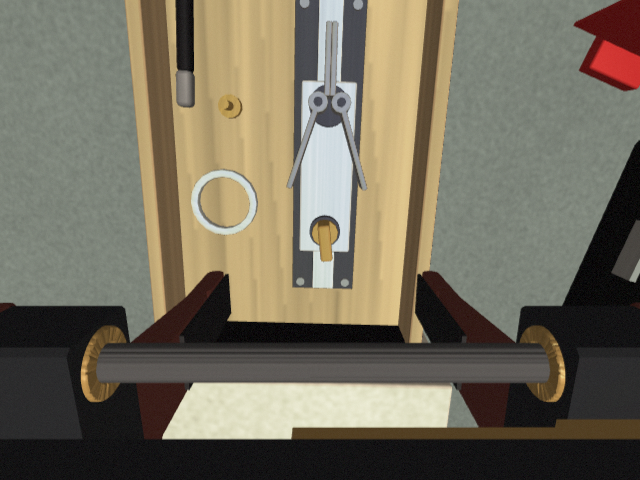

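Run:
```python
from h import *
import pickle
np.set_printoptions(precision=1,suppress=True)
i=pickle.load(open("pics/w1.pkl","rb"));D=np.load("pics/w1.npy");im=cv2.imread("pics/w1.png")
T=np.array(i["pose"]);v,u=np.mgrid[0:480,0:640];P=(np.stack([u,v,np.ones_like(u)],-1)@np.linalg.inv(np.array(i["K"])).T*D[...,None])@T[:3,:3].T+T[:3,3]
def sel(u0,v0,u1,v1,z0,z1):
    m=np.zeros(D.shape,bool);m[v0:v1,u0:u1]=True;return P[m&(P[...,2]>z0)&(P[...,2]<z1)&(D>0)]
hsv=cv2.cvtColor(im,cv2.COLOR_BGR2HSV)
for nm,b in dict(wing=(300,200,350,275,92,110),pins=(300,85,355,115,88,120),levL=(280,110,315,195,88,110),levR=(335,110,372,195,88,110),jaw=(318,10,345,85,85,110),carr=(300,150,350,200,48,60)).items():
    q=sel(*b)
    if len(q)<5: print(nm,len(q));continue
    r=cv2.minAreaRect(q[:,:2].astype(np.float32));_,_,vt=np.linalg.svd(q[:,:2]-q[:,:2].mean(0),full_matrices=False)
    print(nm,len(q),"mean",q.mean(0),"zmax",np.percentile(q[:,2],95),"rect",r,"dir",np.round(vt[0],3))
# rail edges from pixel: screws
for p in [(300,282),(345,283),(305,3),(357,4)]: print(p,atz(i,p,20), P[p[1],p[0]])
```

```text
wing 443 mean [559.5 -29.2  98.5] zmax 99.75220737836551 rect ((559.814453125, -30.16085433959961), (8.965660095214844, 28.094724655151367), 19.552745819091797) dir [ 0.3 -0.9]
pins 839 mean [537.9  68.1  94.2] zmax 97.24324752107724 rect ((537.7124633789062, 68.84172821044922), (29.03040885925293, 18.92801284790039), 14.403411865234375) dir [1.  0.2]
levL 467 mean [526.9  31.4  93.7] zmax 94.96398363432743 rect ((526.9161376953125, 31.421768188476562), (56.93138885498047, 4.068093776702881), 84.07589721679688) dir [-0.1 -1. ]
levR 528 mean [562.1  41.6  93.6] zmax 95.06334845353351 rect ((563.173095703125, 40.960575103759766), (7.949378967285156, 59.31913757324219), 34.17491912841797) dir [ 0.5 -0.9]
jaw 746 mean [531.5  97.3  93.8] zmax 95.12215377483143 rect ((531.6078491210938, 97.08692169189453), (7.94204568862915, 38.39372634887695), 12.45256519317627) dir [ 0.2 -1. ]
carr 2443 mean [549.   15.2  51.9] zmax 53.05635487328309 rect ((548.5267333984375, 15.16327953338623), (41.61270523071289, 40.641151428222656), 14.41942024230957) dir [-0.6 -0.8]
(300, 282) [551.9 -94.7  20. ] [551.9 -94.6  20.3]
(345, 283) [595.4 -84.8  20. ] [595.3 -84.6  20.7]
(305, 3) [499.5 144.3  20. ] [499.6 143.9  21.4]
(357, 4) [541.1 154.2  20. ] [541.1 153.9  20.9]
```

Request:
send_rows:
  rows:
    - {"offset": [-0.003, 0.0013, 0.02], "twist": [0, 0, -5.2]}
    - {"offset": [0, 0, 0.028], "twist": [0, 0, 0]}
    - {"offset": [0, 0, 0.028], "twist": [0, 0, 0]}
    - {"offset": [0, 0, 0.026], "twist": [0, 0, 0]}
    - {"offset": [0, 0, 0.01], "twist": [0, 0, 0]}

```text
t: 3.92
ee_pos: [557.0, -21.5, 273.8]
orientation: [1.79, 2.57, 0.014]
ft_force: [-0.5, 0.0, -0.9]
width: 88.2
```

Run:
```python
from h import *
plan([558.5,-29,91],[-.334,.943])
```

```text
twist 1 [0.74 0.17 0.79]
twist -1 [  -0.27    1.16 -179.21]
t 3.92 grasp [559.2 -21.3 110.8] toolaxes x [-0.347  0.938 -0.003] y [0.938 0.347 0.013] z [ 0.013  0.002 -1.   ] q [-0.06  0.51  1.86  0.    0.75 -0.42] w 88.2 F [-0.5  0.  -0.9]
world delta [ -0.7  -7.7 -19.8] tool delta [-7.  -3.6 19.7]
```

Request:
send_rows:
  rows:
    - {"offset": [-0.007, -0.0036, 0.002], "twist": [0.7, 0.2, 0.8]}
    - {"offset": [0, 0, 0.008], "twist": [0, 0, 0]}
    - {"offset": [0, 0, 0.007], "twist": [0, 0, 0]}
    - {"offset": [0, 0, 0.002], "twist": [0, 0, 0]}
    - {"offset": [0, 0, 0], "twist": [0, 0, 0]}

```text
t: 4.33
ee_pos: [555.5, -27.3, 254.8]
orientation: [-1.807, -2.568, -0.0]
ft_force: [-0.1, 0.1, -0.1]
width: 87.5
```

Run:
```python
from h import *
plan([558.5,-29,91],[-.334,.943])
```

```text
twist 1 [-0.05 -0.07  0.24]
twist -1 [ 1.2000e-01 -8.0000e-02 -1.7976e+02]
t 4.33 grasp [555.3 -27.1  91.8] toolaxes x [-0.338  0.941  0.001] y [ 0.941  0.338 -0.001] z [-0.001  0.001 -1.   ] q [-0.07  0.54  1.87  0.    0.73 -0.42] w 87.5 F [-0.1  0.1 -0.1]
world delta [ 3.2 -1.9 -0.8] tool delta [-2.9  2.4  0.8]
```

Request:
send_rows:
  rows:
    - {"offset": [-0.003, 0.0022, 0], "twist": [0, 0, 0]}
    - {"offset": [0, 0, 0], "twist": [0, 0, 0]}
    - {"offset": [0, 0, 0], "twist": [0, 0, 0]}
    - {"offset": [0, 0, 0], "twist": [0, 0, 0]}
    - {"offset": [0, 0, 0], "twist": [0, 0, 0]}
  gripper: 0.0

```text
t: 4.75
ee_pos: [560.2, -29.9, 257.6]
orientation: [1.806, 2.567, 0.004]
ft_force: [0.1, -0.8, -0.2]
width: 57.9
```

Request:
send_rows:
  rows:
    - {"offset": [0, 0, 0], "twist": [0, 0, 0]}
    - {"offset": [0, 0, 0], "twist": [0, 0, 0]}
    - {"offset": [0, 0, 0], "twist": [0, 0, 0]}
    - {"offset": [0, 0, 0], "twist": [0, 0, 0]}
    - {"offset": [0, 0, 0], "twist": [0, 0, 0]}

```text
t: 5.17
ee_pos: [560.2, -29.9, 258.0]
orientation: [1.806, 2.566, 0.005]
ft_force: [-0.1, 0.4, 0.0]
width: 24.6
```

Run:
```python
from h import *
plan([558.5,-29,91],[-.334,.943])
```

```text
twist 1 [0.25 0.06 0.23]
twist -1 [-9.0000e-02  3.9000e-01 -1.7977e+02]
t 5.17 grasp [560.9 -29.8  95. ] toolaxes x [-0.338  0.941 -0.001] y [0.941 0.338 0.004] z [ 0.004  0.001 -1.   ] q [-0.07  0.54  1.86  0.    0.74 -0.42] w 24.6 F [-0.1  0.4  0. ]
world delta [-2.4  0.8 -4. ] tool delta [ 1.6 -2.   4. ]
```

Request:
send_rows:
  rows:
    - {"offset": [0, -0.0005, 0.003], "twist": [0, 0, 0]}
    - {"offset": [0, 0, 0], "twist": [0, 0, 0]}
    - {"offset": [0, 0, 0], "twist": [0, 0, 0]}
    - {"offset": [0, 0, 0], "twist": [0, 0, 0]}
    - {"offset": [0, 0, 0], "twist": [0, 0, 0]}

```text
t: 5.58
ee_pos: [559.2, -30.2, 254.8]
orientation: [1.807, 2.567, 0.003]
ft_force: [0.1, 0.1, 0.8]
width: 8.8
```

Run:
```python
from h import *
plan([559.8,-30.2,91],[-.334,.943])
print(ctrl.get_obs()["moment"])
```

```text
twist 1 [0.15 0.03 0.21]
twist -1 [-5.0000e-02  2.4000e-01 -1.7979e+02]
t 5.58 grasp [559.6 -30.2  91.8] toolaxes x [-0.337  0.941 -0.001] y [0.941 0.337 0.003] z [ 0.003  0.    -1.   ] q [-0.08  0.54  1.86  0.    0.73 -0.42] w 8.8 F [0.1 0.1 0.8]
world delta [ 0.2 -0.  -0.8] tool delta [-0.1  0.1  0.8]
[-0.05197227  0.02648654 -0.09160021]
```

Request:
send_rows:
  rows:
    - {"offset": [0, 0, 0], "twist": [0, 0, -6]}
    - {"offset": [0, 0, 0], "twist": [0, 0, -6]}
    - {"offset": [0, 0, 0], "twist": [0, 0, -6]}
    - {"offset": [0, 0, 0], "twist": [0, 0, -6]}
    - {"offset": [0, 0, 0], "twist": [0, 0, -6]}

```text
t: 6.0
ee_pos: [559.4, -30.1, 254.8]
orientation: [1.053, 2.957, 0.003]
ft_force: [0.5, 0.5, 1.3]
width: 9.2
```

Run:
```python
from h import *
plan([559.8,-30.2,91],[-.334,.943])
print(ctrl.get_obs()["moment"])
```

```text
twist 1 [ 0.18  0.06 31.31]
twist -1 [-8.0000e-02  2.4000e-01 -1.4869e+02]
t 6.00 grasp [559.9 -29.9  91.8] toolaxes x [-0.775  0.632 -0.002] y [0.632 0.775 0.003] z [ 0.003  0.001 -1.   ] q [-0.08  0.54  1.86  0.    0.73 -0.96] w 9.2 F [0.5 0.5 1.3]
world delta [-0.1 -0.3 -0.8] tool delta [-0.1 -0.3  0.8]
[ 0.03988807  0.10578956 -0.16622426]
```

Request:
send_rows:
  rows:
    - {"offset": [0, 0, 0], "twist": [0, 0, -6.5]}
    - {"offset": [0, 0, 0], "twist": [0, 0, -6.5]}
    - {"offset": [0, 0, 0], "twist": [0, 0, -6.5]}
    - {"offset": [0, 0, 0], "twist": [0, 0, -6.5]}
    - {"offset": [0, 0, 0], "twist": [0, 0, -6.5]}

```text
t: 6.42
ee_pos: [559.6, -29.8, 254.8]
orientation: [0.139, 3.135, 0.003]
ft_force: [-0.4, 0.6, 0.7]
width: 9.0
```

Request:
send_rows:
  rows:
    - {"offset": [0, 0, 0], "twist": [0, 0, 0]}
    - {"offset": [0, 0, 0], "twist": [0, 0, 0]}
    - {"offset": [0, 0, 0], "twist": [0, 0, 0]}
    - {"offset": [0, 0, 0], "twist": [0, 0, 0]}
    - {"offset": [0, 0, 0], "twist": [0, 0, 0]}
  gripper: 0.028

```text
t: 6.83
ee_pos: [559.6, -29.8, 254.4]
orientation: [0.149, 3.135, 0.003]
ft_force: [0.3, 0.7, 0.9]
width: 28.0
```

Run:
```python
from h import *
plan([559.8,-30.2,91],[-.334,.943])
print(ctrl.get_obs()["moment"])
```

```text
twist 1 [ 0.19  0.08 65.07]
twist -1 [-9.0000e-02  2.1000e-01 -1.1493e+02]
t 6.83 grasp [560.1 -29.5  91.4] toolaxes x [-0.996  0.095 -0.003] y [0.095 0.996 0.002] z [ 0.003  0.002 -1.   ] q [-0.07  0.55  1.86  0.    0.73 -1.55] w 28.0 F [0.3 0.7 0.9]
world delta [-0.3 -0.7 -0.4] tool delta [ 0.2 -0.7  0.4]
[ 0.03950587  0.01567148 -0.04415123]
```

Request:
send_rows:
  rows:
    - {"offset": [0, 0, -0.01], "twist": [0, 0, 0]}
    - {"offset": [0, 0, -0.025], "twist": [0, 0, 0]}
    - {"offset": [0, 0, -0.035], "twist": [0, 0, 0]}
    - {"offset": [0, 0, -0.035], "twist": [0, 0, 6]}
    - {"offset": [0, 0, -0.02], "twist": [0, 0, 6]}

```text
t: 7.25
ee_pos: [557.5, -29.9, 380.4]
orientation: [-0.489, -3.093, -0.001]
ft_force: [1.0, 0.6, -0.1]
width: 27.9
```

Request:
send_rows:
  rows:
    - {"offset": [0, 0, 0], "twist": [0, 0, 6]}
    - {"offset": [0, 0, 0], "twist": [0, 0, 6]}
    - {"offset": [0, 0, 0], "twist": [0, 0, 6]}
    - {"offset": [0, 0, 0], "twist": [0, 0, 6]}
    - {"offset": [0, 0, 0], "twist": [0, 0, 6]}
  gripper: 0.0878

```text
t: 7.67
ee_pos: [558.6, -30.0, 392.9]
orientation: [1.319, 2.845, 0.006]
ft_force: [0.1, 0.2, 0.1]
width: 57.9
```

Request:
send_rows:
  rows:
    - {"offset": [0, 0, 0], "twist": [0, 0, 6]}
    - {"offset": [0, 0, 0], "twist": [0, 0, 6]}
    - {"offset": [0, 0, 0], "twist": [0, 0, 6]}
    - {"offset": [0, 0, 0], "twist": [0, 0, 6]}
    - {"offset": [0, 0, 0], "twist": [0, 0, 3]}

```text
t: 8.08
ee_pos: [557.9, -30.0, 397.5]
orientation: [1.985, 2.426, 0.011]
ft_force: [0.1, 0.3, -0.9]
width: 87.2
```

Run:
```python
from h import *
plan([548.3,23.2,200],[-.2215,.975])
```

```text
twist 1 [ 0.57  0.07 -1.38]
twist -1 [ 1.1000e-01 -9.0000e-01  1.7862e+02]
t 8.08 grasp [559.5 -29.8 234.5] toolaxes x [-0.198  0.98  -0.001] y [0.98  0.198 0.01 ] z [ 0.01   0.001 -1.   ] q [-0.08  0.33  1.79  0.    1.01 -0.28] w 87.2 F [ 0.1  0.3 -0.9]
world delta [-11.2  53.  -34.5] tool delta [54.2 -0.9 34.5]
```

Request:
send_rows:
  rows:
    - {"offset": [0.011, 0, 0.005], "twist": [0.6, 0, -1.4]}
    - {"offset": [0.011, 0, 0.005], "twist": [0, 0, 0]}
    - {"offset": [0, 0, 0], "twist": [0, 0, 0]}
    - {"offset": [0, 0, 0], "twist": [0, 0, 0]}
    - {"offset": [0, 0, 0], "twist": [0, 0, 0]}

```text
t: 8.5
ee_pos: [552.1, -5.5, 388.2]
orientation: [1.953, 2.46, -0.002]
ft_force: [-0.4, -0.5, -0.7]
width: 88.1
```

```bash
cat > look.py <<'E'
from h import *
import sys
np.set_printoptions(precision=1,suppress=True)
tag=sys.argv[1]
plan([548.3,23.2,83],[-.2215,.975])
i=optics.camera_info("wrist");im,D=optics.get_image("wrist");cv2.imwrite(f"pics/{tag}.png",im)
T=np.array(i["pose"]);v,u=np.mgrid[0:480,0:640];P=(np.stack([u,v,np.ones_like(u)],-1)@np.linalg.inv(np.array(i["K"])).T*D[...,None])@T[:3,:3].T+T[:3,3]
d=np.array([-.2215,.975]);n=np.array([-.975,-.2215]);h=np.array([537.9,68.])
a=(P[...,:2]-h)@d;c=(P[...,:2]-h)@n
for nm,(a0,a1,c0,c1,z0,z1) in dict(wing=(-120,-80,-20,20,93,104),pins=(-12,10,-20,20,90,104),lev=(-70,-20,-45,45,85,100),grip=(-50,-42,-45,45,90,100),jaw=(12,60,-12,12,85,100),cardtop=(60,140,-25,25,114,122)).items():
    m=(a>a0)&(a<a1)&(c>c0)&(c<c1)&(P[...,2]>z0)&(P[...,2]<z1)&(D>0)
    if m.sum()<5: print(nm,m.sum());continue
    q=np.c_[a[m],c[m]].astype(np.float32);print(nm,m.sum(),"along",q[:,0].min(),q[:,0].max(),"left",q[:,1].min(),q[:,1].max(),"rect",cv2.minAreaRect(q),"z",np.median(P[...,2][m]))
E
python3 look.py w2
```

```text
twist 1 [-0.   0.1  0.3]
twist -1 [  -0.1   -0.1 -179.7]
t 8.50 grasp [552.1  -5.8 225.2] toolaxes x [-0.2  1.  -0. ] y [ 1.   0.2 -0. ] z [-0. -0. -1.] q [-0.   0.3  1.8 -0.   1.  -0.3] w 88.1 F [-0.4 -0.5 -0.7]
world delta [  -3.8   29.  -142.2] tool delta [ 29.3   3.  142.2]
wing 442 along -108.46952 -92.34455 left -13.093396 14.17637 rect ((-100.51184844970703, 0.4348440170288086), (27.84059715270996, 9.455839157104492), 72.05319213867188) z 98.55256051367627
pins 791 along -11.58784 9.802989 left -14.872186 14.463026 rect ((-0.8624458312988281, -0.2100839614868164), (21.347902297973633, 29.328882217407227), 0.2744027078151703) z 93.98420306496627
lev 649 along -60.5675 -20.026815 left -29.01387 29.28767 rect ((-40.256317138671875, -0.006076812744140625), (58.31357955932617, 40.225059509277344), 89.56269836425781) z 93.7425767587593
grip 122 along -49.98675 -42.378315 left -25.678078 26.01899 rect ((-45.90990447998047, 0.13187217712402344), (51.70732116699219, 7.579620361328125), 89.36334228515625) z 93.73368392775373
jaw 630 along 12.325372 48.792786 left -4.321275 3.7698512 rect ((30.55607795715332, -0.28342533111572266), (7.774538516998291, 36.47005081176758), 89.45414733886719) z 93.8259183452466
cardtop 0
```

Request:
send_rows:
  rows:
    - {"offset": [0.01, 0.0015, 0.02], "twist": [0, 0, 0.3]}
    - {"offset": [0.01, 0.001, 0.022], "twist": [0, 0, 0]}
    - {"offset": [0.005, 0, 0.022], "twist": [0, 0, 0]}
    - {"offset": [0, 0, 0.015], "twist": [0, 0, 0]}
    - {"offset": [0, 0, 0.006], "twist": [0, 0, 0]}

```text
t: 8.97
ee_pos: [551.1, 19.5, 303.7]
orientation: [1.954, 2.45, 0.006]
ft_force: [0.1, -0.3, 0.8]
width: 87.8
```

Run:
```python
from h import *
plan([548.1,23.2,83],[-.2215,.975])
```

```text
twist 1 [0.45 0.22 0.06]
twist -1 [  -0.35    0.71 -179.94]
t 8.97 grasp [552.5  19.2 140.7] toolaxes x [-0.222  0.975 -0.004] y [0.975 0.223 0.008] z [ 0.009 -0.002 -1.   ] q [ 0.01  0.46  1.86 -0.    0.81 -0.21] w 87.8 F [ 0.1 -0.3  0.8]
world delta [ -4.4   4.  -57.7] tool delta [ 5.1 -3.9 57.7]
```

Request:
send_rows:
  rows:
    - {"offset": [0.004, -0.003, 0.008], "twist": [0.4, 0.2, 0]}
    - {"offset": [0.001, -0.001, 0.015], "twist": [0, 0, 0]}
    - {"offset": [0, 0, 0.015], "twist": [0, 0, 0]}
    - {"offset": [0, 0, 0.008], "twist": [0, 0, 0]}
    - {"offset": [0, 0, 0], "twist": [0, 0, 0]}

```text
t: 9.38
ee_pos: [546.2, 23.5, 255.9]
orientation: [-1.959, -2.456, -0.0]
ft_force: [0.4, -0.6, 0.2]
width: 88.0
```

Run:
```python
from h import *
plan([548.1,23.2,83],[-.2215,.975])
```

```text
twist 1 [ 0.   -0.01  0.06]
twist -1 [ 2.0000e-02  1.0000e-02 -1.7994e+02]
t 9.38 grasp [546.2  23.5  92.9] toolaxes x [-0.222  0.975  0.   ] y [0.975 0.222 0.   ] z [ 0.  0. -1.] q [ 0.02  0.53  1.89  0.    0.72 -0.2 ] w 88.0 F [ 0.4 -0.6  0.2]
world delta [ 1.9 -0.3 -9.9] tool delta [-0.7  1.8  9.9]
```

Request:
send_rows:
  rows:
    - {"offset": [-0.0005, 0.0015, 0.006], "twist": [0, 0, 0]}
    - {"offset": [0, 0, 0.004], "twist": [0, 0, 0]}
    - {"offset": [0, 0, 0], "twist": [0, 0, 0]}
    - {"offset": [0, 0, 0], "twist": [0, 0, 0]}
    - {"offset": [0, 0, 0], "twist": [0, 0, 0]}
  gripper: 0.06

```text
t: 9.8
ee_pos: [549.0, 23.0, 247.2]
orientation: [1.958, 2.454, 0.003]
ft_force: [-1.7, -0.6, -0.6]
width: 60.6
```

Run:
```python
from h import *
plan([548.1,23.2,83],[-.2215,.975])
```

```text
twist 1 [0.16 0.02 0.02]
twist -1 [-2.0000e-02  2.5000e-01 -1.7998e+02]
t 9.80 grasp [549.5  23.   84.2] toolaxes x [-0.222  0.975 -0.   ] y [0.975 0.222 0.003] z [ 0.003  0.    -1.   ] q [ 0.02  0.55  1.89  0.    0.71 -0.2 ] w 60.6 F [-1.7 -0.6 -0.6]
world delta [-1.4  0.2 -1.2] tool delta [ 0.5 -1.3  1.2]
```

Request:
send_rows:
  rows:
    - {"offset": [0, -0.001, 0.001], "twist": [0, 0, 0]}
    - {"offset": [0, 0, 0], "twist": [0, 0, 0]}
    - {"offset": [0, 0, 0], "twist": [0, 0, 0]}
    - {"offset": [0, 0, 0], "twist": [0, 0, 0]}
    - {"offset": [0, 0, 0], "twist": [0, 0, 0]}
  gripper: 0.0

```text
t: 10.22
ee_pos: [547.6, 22.2, 246.7]
orientation: [1.958, 2.454, 0.002]
ft_force: [-0.1, -1.6, -2.9]
width: 30.4
```

Request:
send_rows:
  rows:
    - {"offset": [0, 0, 0], "twist": [0, 0, 0]}
    - {"offset": [0, 0, 0], "twist": [0, 0, 0]}
    - {"offset": [0, 0, 0], "twist": [0, 0, 0]}
    - {"offset": [0, 0, 0], "twist": [0, 0, 0]}
    - {"offset": [0, 0, 0], "twist": [0, 0, 0]}

```text
t: 10.63
ee_pos: [547.6, 22.1, 246.7]
orientation: [1.958, 2.454, 0.002]
ft_force: [-0.0, -1.7, -2.9]
width: 10.6
```

```bash
python3 look.py w3
```

```text
twist 1 [0.1 0.1 0. ]
twist -1 [  -0.1    0.2 -180. ]
t 10.63 grasp [548.   22.   83.7] toolaxes x [-0.2  1.  -0. ] y [1.  0.2 0. ] z [ 0. -0. -1.] q [ 0.   0.6  1.9 -0.   0.7 -0.2] w 10.6 F [-0.  -1.7 -2.9]
world delta [ 0.3  1.2 -0.7] tool delta [1.1 0.5 0.7]
wing 395 along -96.645515 -89.402435 left -9.493332 9.571636 rect ((-93.44265747070312, -0.034562110900878906), (19.735021591186523, 3.67657732963562), 76.31462860107422) z 95.64205393747437
pins 2822 along -11.970543 9.994914 left -14.76139 14.869944 rect ((-0.9823360443115234, 0.05048561096191406), (21.963363647460938, 29.630722045898438), 0.05688823387026787) z 93.93362749794993
lev 2725 along -57.968697 -20.003479 left -14.972468 15.38087 rect ((-37.899658203125, 0.6286506652832031), (27.491390228271484, 38.519554138183594), 64.86911010742188) z 93.6889254879784
grip 424 along -49.974766 -42.0033 left -5.0005794 5.378304 rect ((-45.976646423339844, 0.18997526168823242), (7.960368633270264, 10.380090713500977), 0.2238658219575882) z 93.78464687187136
jaw 1155 along 12.032406 30.86242 left -11.994508 11.970428 rect ((21.221881866455078, 0.16708087921142578), (24.11158561706543, 18.645240783691406), 88.47053527832031) z 93.64984519065337
cardtop 0
```

Run:
```python
from h import *
np.set_printoptions(precision=1,suppress=True)
d=np.array([-.2215,.975]);n=np.array([-.975,-.2215]);h=np.array([537.9,68.])
for cam,D in (("top",np.load("pics/top0.npy")),("scene",np.load("pics/scene0.npy")),("top",None),("wrist",None)):
    i=optics.camera_info(cam)
    if D is None: D=optics.get_image(cam)[1]
    T=np.array(i["pose"]);v,u=np.mgrid[0:480,0:640];P=(np.stack([u,v,np.ones_like(u)],-1)@np.linalg.inv(np.array(i["K"])).T*D[...,None])@T[:3,:3].T+T[:3,3]
    a=(P[...,:2]-h)@d;c=(P[...,:2]-h)@n
    for nm,(a0,a1,c0,c1,z0,z1) in dict(wing=(-120,-80,-30,30,90,104),pins=(-15,15,-30,30,87,104),card=(70,220,-40,40,60,130),cardtop=(70,220,-40,40,110,130)).items():
        m=(a>a0)&(a<a1)&(c>c0)&(c<c1)&(P[...,2]>z0)&(P[...,2]<z1)&(D>0)
        if m.sum()<5: print(cam,nm,m.sum());continue
        q=np.c_[a[m],c[m]].astype(np.float32);print(cam,nm,m.sum(),"along",q[:,0].min(),q[:,0].max(),"left",q[:,1].min(),q[:,1].max(),"mean",q.mean(0),"rect",cv2.minAreaRect(q))
```

```text
top wing 90 along -112.70542 -84.685875 left -2.5820704 8.382403 mean [-98.3   3.1] rect ((-98.90327453613281, 2.638723373413086), (28.045019149780273, 9.182169914245605), 7.7054619789123535)
top pins 160 along -14.854032 14.884107 left -11.906327 17.053692 mean [0.7 2.7] rect ((0.06834888458251953, 2.585918426513672), (29.60684585571289, 28.919570922851562), 0.4891667664051056)
top card 516 along 100.96723 219.9977 left -39.916412 39.60992 mean [169.5   0.5] rect ((160.45811462402344, -0.22808456420898438), (118.9749526977539, 79.53276824951172), 0.0751437395811081)
top cardtop 108 along 100.96723 180.28038 left -2.412724 2.9034684 mean [140.    0.2] rect ((140.59912109375, 0.047220706939697266), (3.517321825027466, 79.35980224609375), 88.40565490722656)
scene wing 104 along -114.52643 -86.97496 left -4.4828544 6.988028 mean [-103.2    0.7] rect ((-100.64849853515625, 1.179499626159668), (28.17612075805664, 10.03365707397461), 5.538482189178467)
scene pins 158 along -14.902199 14.533574 left -13.101165 16.478397 mean [-2.2  1.3] rect ((-0.4280519485473633, 1.4803228378295898), (29.2
[... 750 characters left out ...]
 0.0983123779296875), (79.02388000488281, 119.06778717041016), 89.83769989013672)
top cardtop 115 along 100.87929 180.1789 left -2.5503366 2.7075539 mean [140.3   0.3] rect ((140.51014709472656, 0.21689367294311523), (3.425121545791626, 79.32402801513672), 88.22850036621094)
wrist wing 614 along -97.16667 -89.487335 left -9.568206 9.5170965 mean [-92.8   1.4] rect ((-93.38622283935547, -0.18480777740478516), (20.076303482055664, 2.923248052597046), 75.18352508544922)
wrist pins 3441 along -14.965151 14.96623 left -14.965225 14.928606 mean [1.6 0. ] rect ((0.00047016143798828125, -0.019735336303710938), (29.92525863647461, 29.89379119873047), 0.030557528138160706)
wrist card 0
wrist cardtop 0
```

Request:
send_rows:
  rows:
    - {"offset": [0.005, 0, 0], "twist": [0, 0, 0]}
    - {"offset": [0.01, 0, 0], "twist": [0, 0, 0]}
    - {"offset": [0.01, 0, 0], "twist": [0, 0, 0]}
    - {"offset": [0.008, 0, 0], "twist": [0, 0, 0]}
    - {"offset": [0.003, 0, 0], "twist": [0, 0, 0]}

```text
t: 11.2
ee_pos: [539.0, 60.1, 246.7]
orientation: [1.959, 2.452, 0.002]
ft_force: [0.4, -2.1, -2.6]
width: 10.6
```

```bash
cat > pos.py <<'E'
from h import *
np.set_printoptions(precision=1,suppress=True)
plan([532.7,90.,83],[-.2215,.975])
d=np.array([-.2215,.975]);n=np.array([-.975,-.2215]);h=np.array([537.9,68.])
o=ctrl.get_obs();g=o["ee_pos"]+163*R.from_rotvec(o["orientation"]).as_matrix()[:,2];r=g[:2]-h
print("grasp along",r@d,"(clip_grip was -46 at start) left",r@n)
i=optics.camera_info("wrist");im,D=optics.get_image("wrist");cv2.imwrite("pics/pos.png",im)
T=np.array(i["pose"]);v,u=np.mgrid[0:480,0:640];P=(np.stack([u,v,np.ones_like(u)],-1)@np.linalg.inv(np.array(i["K"])).T*D[...,None])@T[:3,:3].T+T[:3,3]
a=(P[...,:2]-h)@d;c=(P[...,:2]-h)@n
m=(abs(c)<13)&(P[...,2]>95.5)&(P[...,2]<101)&(a>r@d+25)&(a<r@d+75)&(D>0);q=np.c_[a,c][:,:] if 0 else np.c_[a[m],c[m]]
print("pin tops",m.sum(),q.min(0) if len(q) else "",q.max(0) if len(q) else "")
m=(P[...,2]>105)&(P[...,2]<125)&(abs(c)<12)&(a>80)&(a<200);print("card",m.sum(),(a[m].min(),np.median(c[m])) if m.any() else "")
E
python3 pos.py
```

```text
twist 1 [ 0.2  0.1 -0. ]
twist -1 [  0.1  -0.3 180. ]
t 11.20 grasp [539.5  60.   83.7] toolaxes x [-0.2  1.  -0. ] y [1.  0.2 0. ] z [ 0. -0. -1.] q [ 0.1  0.5  1.9 -0.   0.7 -0.1] w 10.6 F [ 0.4 -2.1 -2.6]
world delta [-6.8 30.  -0.7] tool delta [30.8 -0.   0.6]
grasp along -8.179852695538148 (clip_grip was -46 at start) left 0.17385309498851642
pin tops 487 [ 18.2 -12.6] [59.5 11.5]
card 26 (np.float64(99.26174672448238), np.float64(-0.9030089992916766))
```

Request:
send_rows:
  rows:
    - {"offset": [0.005, 0, 0], "twist": [0, 0, 0]}
    - {"offset": [0.008, 0, 0], "twist": [0, 0, 0]}
    - {"offset": [0.008, 0, 0], "twist": [0, 0, 0]}
    - {"offset": [0.004, 0, 0], "twist": [0, 0, 0]}
    - {"offset": [0.002, 0, 0], "twist": [0, 0, 0]}

```text
t: 11.67
ee_pos: [532.3, 89.9, 246.6]
orientation: [1.957, 2.454, 0.003]
ft_force: [1.2, -1.4, -2.4]
width: 10.2
```

```bash
python3 pos.py
```

```text
twist 1 [0.2 0.1 0. ]
twist -1 [  -0.1    0.3 -180. ]
t 11.67 grasp [532.9  89.9  83.6] toolaxes x [-0.2  1.  -0. ] y [1.  0.2 0. ] z [ 0. -0. -1.] q [ 0.1  0.5  1.9 -0.   0.7 -0.1] w 10.2 F [ 1.2 -1.4 -2.4]
world delta [-0.2  0.1 -0.6] tool delta [ 0.2 -0.2  0.6]
grasp along 22.431518239798628 (clip_grip was -46 at start) left 0.03011676714836309
pin tops 479 [ 48.  -12.3] [97.  12.3]
card 1265 (np.float64(99.47803152894929), np.float64(-1.2105527007171664))
```

View pics/pos.png

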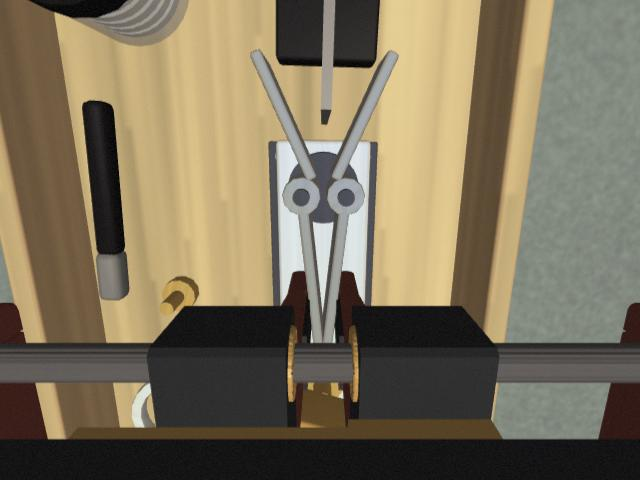

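Request:
send_rows:
  rows:
    - {"offset": [0, 0, 0], "twist": [0, 0, 0]}
    - {"offset": [0, 0, 0], "twist": [0, 0, 0]}
    - {"offset": [0, 0, 0], "twist": [0, 0, 0]}
    - {"offset": [0, 0, 0], "twist": [0, 0, 0]}
    - {"offset": [0, 0, 0], "twist": [0, 0, 0]}

```text
t: 12.13
ee_pos: [532.2, 90.4, 246.6]
orientation: [1.959, 2.454, 0.004]
ft_force: [0.3, 1.5, -1.7]
width: 10.3
```

```bash
python3 pos.py
python3 - <<'E'
from h import *
i=optics.camera_info("wrist");d=np.array([-.2215,.975]);n=np.array([-.975,-.2215]);h=np.array([537.9,68.])
for nm,uv,z in [("pinL",(301,196),97),("pinR",(346,196),97),("tipL",(256,54),94),("tipR",(392,55),94),("edge top",(327,110),118)]:
    p=(atz(i,uv,z)[:2]-h);print(nm,np.round([p@d,p@n],1))
E
```

```text
twist 1 [0.2 0.  0. ]
twist -1 [  -0.     0.3 -180. ]
t 12.13 grasp [532.8  90.5  83.6] toolaxes x [-0.2  1.  -0. ] y [1.  0.2 0. ] z [ 0.  0. -1.] q [ 0.1  0.5  1.9  0.   0.7 -0.1] w 10.3 F [ 0.3  1.5 -1.7]
world delta [-0.1 -0.5 -0.6] tool delta [-0.5 -0.2  0.6]
grasp along 23.064463738456773 (clip_grip was -46 at start) left 0.03347779779058513
pin tops 489 [ 48.2 -12.1] [97.6 11.2]
card 1284 (np.float64(99.47255286013365), np.float64(-1.2531893427877263))
pinL [73.1  7.5]
pinR [73.  -8.4]
tipL [119.3  21.6]
tipR [119.  -22.9]
edge top [100.   -1.3]
```

```bash
python3 -c "
from workcell import ctrl
print(ctrl.close_job())"
```

```text
the job is handed in; nothing more can be done
None
```

I loosened the thumbscrew, squeezed the clip fully open while it was still about 99 mm short of the card's edge, slid the carriage about 70 mm, and handed the job in at about 12.2 s of the 43 s allowed. The gripper was still squeezing when I handed in.

**Thumbscrew:** the wing stood at about 72° (1.26 rad) to the rail in the wrist picture, so it is past the 0.85 rad needed. I measured this before the slide, not after.

**Squeeze:** the gripper reads 10.3 mm, which is the fully squeezed width. The jaw tips stand about 22 mm either side of the middle line, evenly.

**Card in the jaws:** the edge is 27 to 29 mm ahead of the hinge (allowed 16 to 42) and about 1.2 mm right of the middle. The last picture shows clear gaps on both sides.

**Card not shifted:** the edge stayed within about 0.2 mm of the same spot through the slide, as seen by the wrist camera.

**At rest:** the tool moved only about 0.6 mm over the last 0.4 s, and the wrist force was under 3 N.

**Disagreements and limits:**
- The two hinge estimates differ by about 3 mm (70 mm of travel from the tool's motion, 73 mm from the pin pixels). Both leave the edge well within range.
- The top camera was about 2 to 3 mm off from the wrist camera, so I used the wrist camera.
- The clip joint angles and the force on each lever could not be read directly; I inferred them from the width and the pictures.
- I did not re-measure the bystanders. The ones visible in the last picture looked in place.

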